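Dispense one moisture-absorber disc into the persimmon tray that lacks it

TASK

One of the two persimmon trays beside the disc dispenser still has no moisture-absorber disc in its end compartment: give it one. Press the dispenser's plunger all the way down once and let it spring right back up, so that a single disc comes out on the steel deck, then push that disc along the deck with the fingertips and over the deck's open end, so that it ends lying flat in that tray's empty compartment. Do not lift the disc or pick it up, do not dispense a second one, leave the trays, the other tray's disc and everything else in their places, and move clear.

Things in the scene. Friction and masses are not known exactly. Their poses are not given: they have to be found in the camera images.
- dispenser: white bench dispenser fixed to the table, 171 mm long in its x (-95 to +76 mm), 80 mm wide in y. Origin on the table under the magazine's axis, z up. A mechanism cover (top 83 mm above the table) fills x = -95 to -30 mm, with the plunger on it; at x = 0 a clear tube holds the discs; the +x end is the steel deck.
- plunger (a joint): travel of the upright spring plunger, m: 0 up (at rest), 0.028 fully down. It takes 0.025 or more to push the lowest disc clear of the gate along +x onto the deck. About 4 N to start, about 12 N at the bottom. Springs up by itself when let go; then the next disc drops into place, and another press would start to push that one out.
- plunger_top (a point): centre of the top face of the plunger's black mushroom head (34 mm diameter), 127 mm above the table when up, at x = -68 mm, y = 0 of the dispenser; presses straight down
- magazine (a point): point on the axis of the disc magazine at deck height (32 mm above the table). The magazine is a clear upright tube, 43 mm outside diameter (56 mm collar at its foot), top 90 mm above the table, at x = 0, y = 0 of the dispenser.
- deck_middle (a point): middle of the deck's surface, 32 mm above the table, at x = 48 mm, y = 0 of the dispenser, axes as there. The deck is a crosswise channel 48 mm wide (dispenser x = 24 to 72), between the machine's body (53 mm above the table) and a fence 8 mm high. Its ends, 40 mm away along +y and -y, are open.
- disc0: the lowest disc in the magazine, the one that the first press ejects: rigid white plastic disc, 36 mm diameter, 12 mm thick, about 14 g, lying flat; origin at the centre of its underside
- disc0_center (a point): centre of that disc (half-way up). After the press it lies on the deck near x = 47 mm, y = 0 of the dispenser.
- disc1_center (a point): centre of the next disc in the magazine, which must stay inside
- tray_waiting: loose gold gift tray, 204 mm long in x, 100 mm wide in y, 30 mm high, walls 3 mm, 0.45 kg, with six dried persimmons (tops to 47 mm) and no disc. Stands at the dispenser's +y or -y side (varies), its long side 1 to 6 mm from it, axes parallel. Origin on the table, 48 mm in -x from the middle of its end compartment.
- tray_waiting_slot (a point): centre of the floor of that tray's empty end compartment, 16 mm above the table; the compartment is 62 mm in x by 94 mm in y, rim 30 mm above the table, and lies just beyond one open end of the deck; axes as the tray
- tray_served: the same kind of tray on the other side of the dispenser, which already has its disc: leave it
- tray_served_slot (a point): centre of the floor of the served tray's end compartment, 16 mm above the table
- served_disc_center (a point): centre of the disc that lies in the served tray: leave it
- stray_fruit_mid (a point): centre of a single dried persimmon, 48 mm diameter, 45 mm high, standing loose on the table beyond the deck; bystander
- spare_bin: small grey open bin of spare discs, 75 x 110 x 35 mm, on the robot's side of the dispenser; bystander; origin at the centre of its underside
- tape_roll: roll of brown packing tape lying flat, 100 mm diameter, 48 mm high; bystander; origin at the centre of its underside
- marker: marker pen lying on the table, 130 mm long, 17 mm thick; bystander
- spray: upright bottle, 66 mm diameter, 170 mm high; bystander; origin at the centre of its underside
- brush: hand brush lying on the table; bystander

How it is judged:
By the outcome, as a careful person would: the job done as asked, in the order asked, and still so for the second after the job is handed in, with the robot touching nothing.
It also fails if it takes over 50 s, if anything falls off the work surface, if the arm or the gripper's body presses on something with over 40 N, if the wrist force passes 120 N, or if a joint passes its speed limit or range.

ROBOT

A 7-joint arm with a two-finger parallel gripper is mounted at the origin on the work surface. World frame = base frame: x ahead of the robot, y to its left, z up, the work surface at z = 0. Lengths are in m, angles in rad, forces in N, time in s.
With the tool pointing down it reaches from about 0.425 to 0.875 m from the base axis. Payload 4.7 kg.
Tool frame: the origin (TCP) lies midway between the tips of the shut fingers; the grasp point (between the pads) lies 19 mm behind it; z points along the fingers, x is the direction in which the jaws open and shut, and the axes are right-handed (so a half turn about z gives the same grasp; the last joint's range is limited). The gripper opens to 85 mm and grips with 20 to 120 N. Pads are 22 mm wide; open, the fingers measure 114 mm over their backs; the gripper's body (76 mm by 85 mm) begins 54 mm behind the grasp point. The pads swing forward as they close: fully open they stand 13 mm farther back than shut.
Start: joints at [-1.277, 0.321, -0.07, 1.45, 0.023, 1.371, -0.057], TCP at [0.18, 0.625, 0.231] pointing down, gripper open.
Joint ranges: [-2.86, 2.86], [-0.3, 2.09], [-1.38, 1.24], [0.06, 2.45], [-1.56, 4.7], [0.09, 2.05], [-2.69, 2.69]. Speed limits (rad/s): [2.57, 2.57, 3.14, 3.14, 3.14, 3.14, 3.14].

INTERFACE

Orientations are given as a unit quaternion [w, x, y, z].
In Python, from plant import get_state, grab_frame, hand_in gives the robot as it stands. The module is installed in compiled form; this text tells all that it offers.
- The arm moves only by the tool apply_moves, never from a script. Its argument "increments" is a list of rows, each a list of 7 numbers: the shift along the tool's x, y, z in mm, then the turn, a rotation vector about the tool's x, y, z in degrees, then the closure in counts, from 0 (fully open) to 255 (shut). A call has 1 to 12 rows; each row is the pose to reach, as a shift and turn from the pose commanded when the call began, along the tool's axes at that moment; what a row does not reach only later rows make up. A row lasts 1/10 s, in which the tool goes at most 50 mm and 8.59 degrees, less where a joint would pass 70% of its speed; a pose out of reach is approached as far as the arm can. A call with a gripper value outside its range is refused whole. The fingers move at their own pace and stop on an object; "force" is the grip in N (left out, the last holds). Time passes only in rows, so rows that repeat a pose let the fingers close. It gives the time, the measured TCP pose, the force and the opening at its end, in the units of the state.
- get_state(): the state, without advancing time (a new reading comes with each control period).
- grab_frame(name): name is "scene" or "top"; returns a dict with "pixels" (420x560x3 uint8, red, green, blue), "fx", "fy", "cx", "cy" (pixels), "k1" (the pictures are not rectified: a ray, as slopes to the right and down, at radius r is drawn at 1 + k1 r^2 times it, then the intrinsics apply), "pose" (4x4, takes a point from camera to world coordinates). Camera axes: x right, y down, z forward; pixel columns grow to the right and rows downward; lengths in m; the calibration is good to about 2 mm. A picture is of the moment at which its call begins. There is no depth.
- hand_in(): hands the job in, once; it reports no verdict.
The state is a dict: "time_s": time; "joint_pos": joint angles; "qvel": joint speeds; "effort": joint torques, N m; "tool_pos": TCP position; "orientation": TCP orientation; "contact_force": force on the tool from outside, world axes, zero at the start; "moment": the same for the moment, N m; "grip_width": finger opening in m.
Only numpy, scipy, OpenCV 4.12 (cv2) and the standard library are available. Lean on these libraries where they do the work, as an engineer would, in place of code of your own. Each camera call takes 0.05 s, during which the arm holds its last target.

## Working session

There is one attempt and no reset: what is moved stays moved. The work goes in short steps, Python scripts to look and compute and a tool call to move; the robot and the scene stay as the last step left them, time stands still between calls to the robot, and variables do not carry over. Pictures are saved under pics/ and viewed, and the job is handed in when it is done.

Besides the shell and the picture viewer there is one more tool, called after "Emit:" in YAML: its name, and indented under it one key for each argument. apply_moves: Moves the arm, as the interface text tells. Its arguments: {"type":"object","properties":{"increments":{"type":"array","items":{"type":"array","items":{"type":"number"}}},"force":{"type":"number"}},"required":["increments"]}

```bash
mkdir -p pics
python3 - <<'E'
from plant import get_state, grab_frame
import cv2,pickle
s=get_state();print(s)
for n in("scene","top"):
    f=grab_frame(n);pickle.dump(f,open(n+"0.pkl","wb"))
    cv2.imwrite(f"pics/{n}0.png",f["pixels"][:,:,::-1]);print(n,f["fx"],f["cx"],f["cy"],f["k1"],f["pose"].round(3))
E
```

```text
{'time_s': 0.0, 'joint_pos': array([-1.2768975 ,  0.32183822, -0.07008908,  1.45166489,  0.02253305,
        1.37083554, -0.05687141]), 'qvel': array([ 8.25969278e-04,  4.34464897e-04,  6.04552115e-05, -1.05238515e-03,
        2.72968184e-05, -2.92405335e-04, -2.47254230e-03]), 'effort': array([ 6.40022154e-04, -4.93587184e+01, -3.81952515e-01, -3.14337087e+01,
        1.29463602e-02,  1.14728959e-02,  1.88431457e-06]), 'tool_pos': array([0.17937663, 0.624188  , 0.23021873]), 'orientation': array([ 6.02814373e-04,  7.98784487e-01,  6.01616475e-01, -7.72916734e-04]), 'contact_force': array([-0.24692184, -0.33553852,  0.25268737]), 'moment': array([-0.00963209,  0.03900067,  0.02166704]), 'grip_width': 0.08567760496172398}
scene 422.51829586339755 279.15563980984484 206.77792426974312 -0.02940558624246599 [[-0.654  0.444 -0.612  1.207]
 [ 0.756  0.402 -0.516  0.518]
 [ 0.017 -0.801 -0.599  0.739]
 [ 0.     0.     0.     1.   ]]
top 390.0111361826127 283.7556996853713 208.59466940803358 0.011092750363679463 [[-0.008 -0.992  0.128  0.408]
 [-1.     0.007 -0.003 -0.03 ]
 [ 0.002 -0.128 -0.992  1.148]
 [ 0.     0.     0.     1.   ]]
```

View pics/scene0.png

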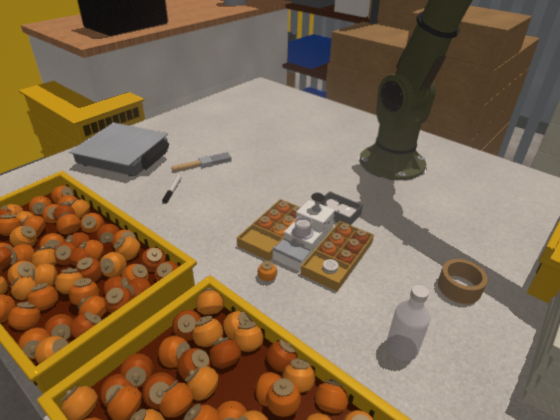

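View pics/top0.png

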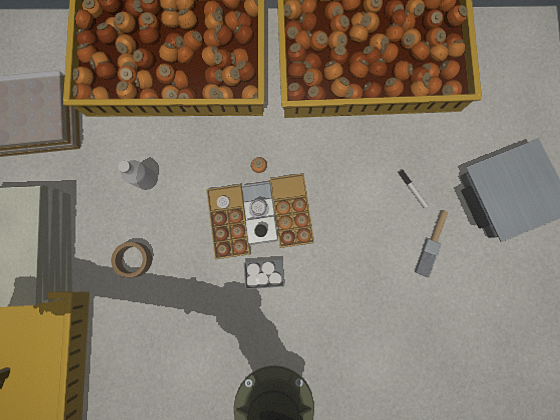

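Run:
```python
import cv2
a=cv2.imread("pics/top0.png")[140:300,190:340];cv2.imwrite("pics/top0z.png",cv2.resize(a,None,fx=5,fy=3.75*5/3.75,interpolation=cv2.INTER_CUBIC)[:800,:750][0:600])
a=cv2.imread("pics/scene0.png")[180:300,220:390];cv2.imwrite("pics/scene0z.png",cv2.resize(a,None,fx=4.5,fy=4.5,interpolation=cv2.INTER_CUBIC))
```

```text
(no output)
```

View pics/top0z.png

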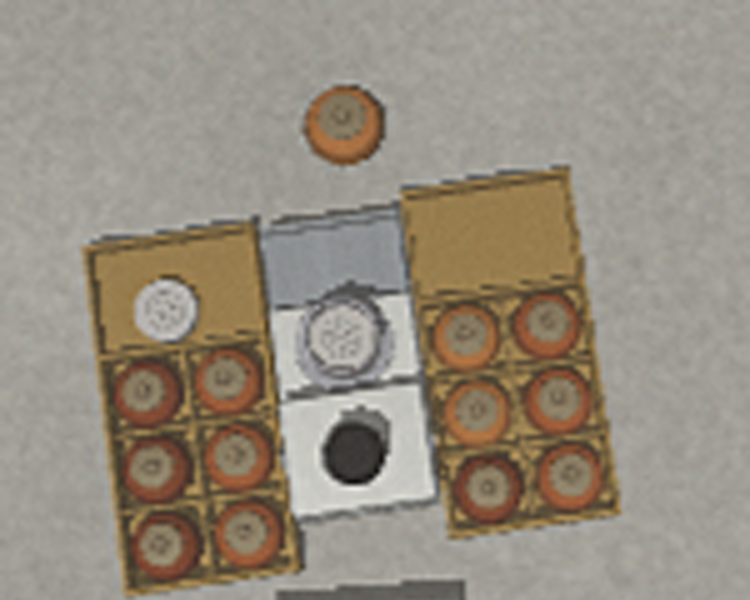

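View pics/scene0z.png

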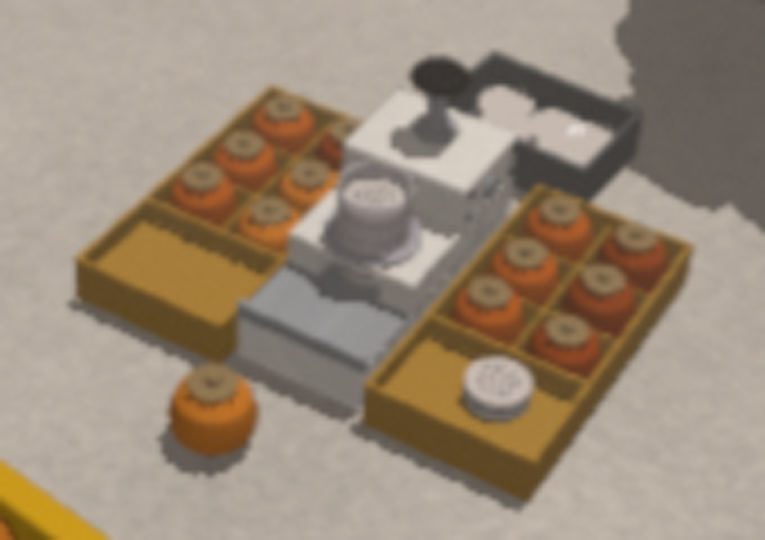

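```bash
cat > h.py <<'E'
import numpy as np,pickle,cv2
from scipy.optimize import least_squares
def proj(f,P):
    P=np.atleast_2d(P);T=np.linalg.inv(f["pose"]);c=P@T[:3,:3].T+T[:3,3]
    a=c[:,:2]/c[:,2:];r2=(a**2).sum(1,keepdims=True);a=a*(1+f["k1"]*r2)
    return a*[f["fx"],f["fy"]]+[f["cx"],f["cy"]]
def ray(f,uv,z):
    a0=(np.array(uv,float)-[f["cx"],f["cy"]])/[f["fx"],f["fy"]];a=a0.copy()
    for _ in range(20):a=a0/(1+f["k1"]*(a@a))
    d=f["pose"][:3,:3]@np.r_[a,1];o=f["pose"][:3,3];return o+d*(z-o[2])/d[2]
def W(p,L):
    c,s=np.cos(p[2]),np.sin(p[2]);L=np.atleast_2d(L)
    return np.c_[p[0]+c*L[:,0]-s*L[:,1],p[1]+s*L[:,0]+c*L[:,1],L[:,2]]
E
cat > fit.py <<'E'
from h import *
F={n:pickle.load(open(n+"0.pkl","rb")) for n in("top","scene")}
Z={"top":(5,(190,140)),"scene":(4.5,(220,180))}
D={"top":[((-68,0,127),(354,451)),((-95,40,83),(300,522)),((-95,-40,83),(437,498)),((-30,40,83),(283,398)),((-30,-40,83),(420,377)),((76,40,40),(262,222)),((76,-40,40),(400,205))],
"scene":[((-68,0,127),(440,73)),((-30,-40,83),(345,145)),((-30,40,83),(465,190)),((-95,-40,83),(402,92)),((-95,40,83),(515,140)),((76,-40,40),(240,312)),((76,40,40),(365,365))]}
T={"top":[((82,50,30),(402,187)),((82,-50,30),(568,168)),((-122,-50,30),(620,514)),((-122,50,30),(450,537))],
"scene":[((82,-50,30),(78,262)),((-122,-50,30),(270,88)),((82,50,30),(232,330))]}
S={"top":[((82,50,30),(85,247)),((82,-50,30),(257,222)),((-122,50,30),(128,594)),((-122,-50,30),(298,570))],
"scene":[((82,-50,30),(367,387)),((82,50,30),(530,462)),((-122,-50,30),(540,187)),((-122,50,30),(690,247))]}
def fit(M,cams=("top","scene")):
    def r(p):
        return np.concatenate([(proj(F[n],W(p,np.array([a for a,_ in M[n]])/1000.))-(np.array([b for _,b in M[n]])/Z[n][0]+Z[n][1])).ravel() for n in cams])
    o=least_squares(r,[.45,0,.1],loss="soft_l1");return o.x,r(o.x)
for nm,M in(("disp",D),("wait",T),("served",S)):
  for c in(("top","scene"),("top",),("scene",)):
    p,r=fit(M,c);print(nm,c,p.round(4));
    if len(c)==2:print(r.reshape(-1,2).round(1).tolist())
E
python3 fit.py
```

```text
disp ('top', 'scene') [0.5492 0.0402 0.1454]
[[-0.8, 0.4], [-2.2, -0.6], [-0.5, -0.3], [-2.1, 0.7], [-0.7, 0.5], [-1.6, 1.2], [-1.8, 0.5], [-0.8, -0.4], [-1.8, -0.2], [-0.7, 0.7], [-1.9, -0.8], [-0.1, -1.4], [-1.4, -1.5], [-0.9, -0.6]]
disp ('top',) [0.5502 0.0363 0.1336]
disp ('scene',) [0.5493 0.0437 0.1438]
wait ('top', 'scene') [ 0.5667 -0.0507  0.1427]
[[-1.6, 1.2], [-1.0, -0.0], [-0.3, -0.1], [-0.9, 0.6], [-1.3, -0.3], [-0.7, -0.5], [-2.9, -0.5]]
wait ('top',) [ 0.5679 -0.0537  0.1286]
wait ('scene',) [ 0.565  -0.0467  0.1596]
served ('top', 'scene') [0.5358 0.1326 0.1333]
[[-1.0, -0.2], [-1.3, 0.1], [-1.3, 0.5], [-0.4, 0.3], [-1.9, -0.7], [-0.3, 0.2], [-1.3, -0.7], [-0.2, -0.4]]
served ('top',) [0.5364 0.1296 0.1313]
served ('scene',) [0.5354 0.1349 0.1314]
```

```bash
cat > inc.py <<'E'
import sys
from h import *
from plant import get_state
from scipy.spatial.transform import Rotation as R
def inc(t,yaw=0.136):
    s=get_state();q=s["orientation"];r=R.from_quat([q[1],q[2],q[3],q[0]])
    tx=np.array([np.cos(yaw),np.sin(yaw),0]);tz=np.array([0,0,-1.])
    g=R.from_matrix(np.c_[tx,np.cross(tz,tx),tz])
    return (r.inv().apply(np.array(t)-s["tool_pos"])*1000).round(1),np.degrees((r.inv()*g).as_rotvec()).round(2)
DISP=[0.5495,0.040,0.136]
def d2w(x,y,z):return W(DISP,[[x/1e3,y/1e3,z/1e3]])[0]
E
python3 -c "
from inc import *
t=d2w(-68,0,127);print(t,d2w(48,0,32));print(inc([t[0],t[1],.21]))"
```

```text
[0.4821279  0.03078048 0.127     ] [0.59705678 0.04650789 0.032     ]
(array([-486.8,  454.8,   21.2]), array([6.000e-02, 9.000e-02, 6.618e+01]))
```

Emit:
apply_moves:
  increments:
    - [-10, 12, 1, 0, 0, 1.5, 255]
    - [-30, 35, 2, 0, 0, 4, 255]
    - [-55, 63, 3, 0, 0, 8, 255]
    - [-80, 92, 4, 0, 0, 12, 255]
    - [-105, 120, 5, 0, 0, 16, 255]
    - [-130, 150, 6, 0, 0, 20, 255]
    - [-155, 180, 7, 0, 0, 24, 255]
    - [-180, 210, 8, 0, 0, 28, 255]
    - [-205, 235, 9, 0, 0, 32, 255]
    - [-230, 260, 10, 0, 0, 35, 255]
    - [-255, 285, 10, 0, 0, 38, 255]
    - [-280, 305, 10, 0, 0, 40, 255]

```text
time_s: 1.3
tool_pos: [0.3962, 0.2683, 0.2211]
orientation: [0.0, 0.957, 0.29, -0.0]
contact_force: [0.1, -0.1, 0.3]
grip_width: 0.0001
```

```bash
python3 -c "
from inc import *
s=get_state();print(s['tool_pos'],s['joint_pos'],s['contact_force'],s['grip_width'])
t=d2w(-68,0,127);print(inc([t[0],t[1],.18]))"
```

```text
[0.39618295 0.26829284 0.221062  ] [-0.9072143  -0.04650526  0.24974177  1.88349954  0.0119065   1.3033556
 -0.07306728] [ 0.09923099 -0.12609663  0.32979148] 0.00014404282479872128
(array([-60.2, 245.3,  41.1]), array([0.000e+00, 1.000e-02, 2.589e+01]))
```

Emit:
apply_moves:
  increments:
    - [-5, 15, 2, 0, 0, 1.5, 255]
    - [-10, 40, 5, 0, 0, 4, 255]
    - [-17, 70, 10, 0, 0, 7, 255]
    - [-25, 100, 15, 0, 0, 10, 255]
    - [-32, 130, 20, 0, 0, 13, 255]
    - [-40, 160, 25, 0, 0, 16, 255]
    - [-47, 190, 30, 0, 0, 19, 255]
    - [-53, 215, 35, 0, 0, 22, 255]
    - [-58, 235, 39, 0, 0, 24.5, 255]
    - [-60, 244, 41, 0, 0, 25.9, 255]
    - [-60, 245, 41, 0, 0, 25.9, 255]
    - [-60, 245, 41, 0, 0, 25.9, 255]

```text
time_s: 2.5
tool_pos: [0.4824, 0.0358, 0.1803]
orientation: [-0.0, 0.997, 0.071, -0.0]
contact_force: [-0.1, 0.5, -0.5]
grip_width: -0.0002
```

```bash
cat > look.py <<'E'
import sys
from h import *
from plant import get_state,grab_frame
n,tag,x0,x1,y0,y1,k=sys.argv[1],sys.argv[2],*map(float,sys.argv[3:])
f=grab_frame(n);pickle.dump(f,open(f"{tag}.pkl","wb"))
a=f["pixels"][int(y0):int(y1),int(x0):int(x1),::-1];cv2.imwrite(f"pics/{tag}.png",cv2.resize(a,None,fx=k,fy=k,interpolation=cv2.INTER_CUBIC))
s=get_state();p=s["tool_pos"];print(p,s["time_s"],"tcp px zoom",((proj(f,p)-[x0,y0])*k).round(1))
E
python3 look.py scene s1 240 400 150 270 5; python3 look.py top t1 190 340 140 260 5
```

```text
[0.48232125 0.03611075 0.18035839] 2.55 tcp px zoom [[401.5 144.6]]
[0.48233804 0.03615865 0.18042502] 2.6 tcp px zoom [[332.  444.4]]
```

View pics/s1.png

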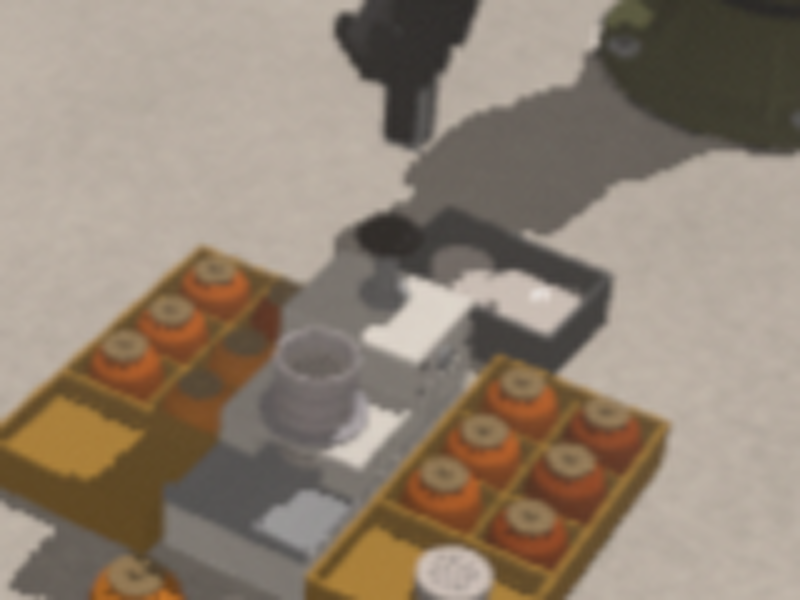

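View pics/t1.png

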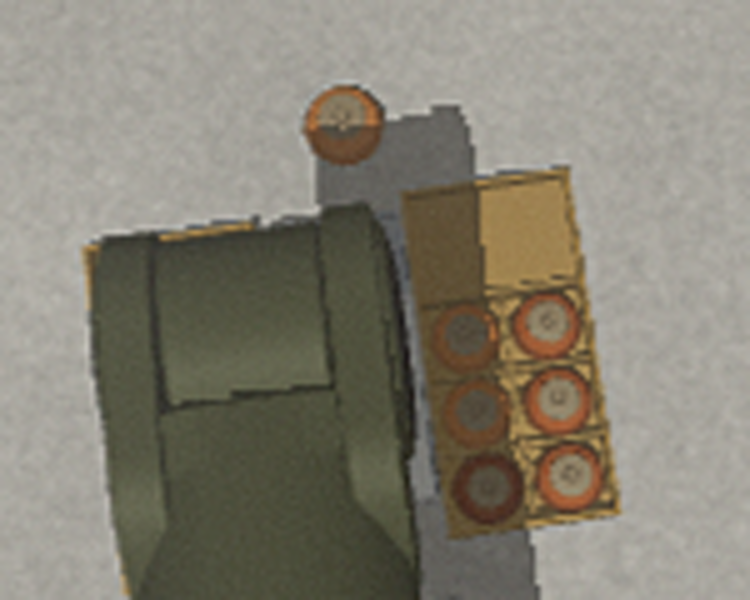

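Run:
```python
from inc import *
f=pickle.load(open("s1.pkl","rb"));s=get_state();p=s["tool_pos"]
g=f["pixels"][165:190,310:335].sum(2)
for i,r in enumerate(g):print(165+i,*r)
for dx,dy in((11,11),(11,-11),(-11,-11),(-11,11)):
    q=W([p[0],p[1],.136],[[dx/1e3,dy/1e3,p[2]]]);print(dx,dy,proj(f,q).round(1))
print(proj(f,p))
```

```text
165 504 436 282 209 187 177 157 147 146 146 151 147 148 149 147 146 188 306 419 483 507 505 506 509 512
166 510 486 446 409 368 320 225 164 147 146 151 146 145 149 151 161 206 336 462 502 505 502 502 504 507
167 512 510 507 497 486 463 379 227 153 150 147 150 149 162 183 196 228 344 471 507 509 506 503 500 502
168 517 519 516 513 510 502 426 250 159 148 149 148 152 181 229 233 242 365 488 510 508 509 507 506 508
169 516 520 517 517 516 505 429 246 161 151 150 151 152 202 255 245 249 381 499 512 513 516 513 514 513
170 517 516 520 522 520 507 428 238 155 149 153 146 158 207 260 246 265 402 499 511 516 519 515 516 519
171 520 516 516 519 522 513 431 220 154 150 151 148 153 205 261 244 269 408 501 511 518 519 517 516 513
172 526 523 521 521 517 512 425 217 155 150 153 151 160 214 262 245 273 411 500 512 516 520 516 505 461
173 521 525 521 519 514 506 420 205 151 144 151 149 164 213 264 247 293 429 505 510 517 511 467 400 361
174 525 522 521 519 518 489 393 196 150 150 147 151 172 225 261 246 303 442 512 517 507 466 372 315 307
175 529 527 524 524 519 490 381 195 149 144 150 152 175 227 
[... 921 characters left out ...]
75 373 307 300 302 304 302 301 301 300 300 300 302 304 302
185 524 525 525 527 526 528 528 527 528 520 456 328 301 303 299 303 297 300 300 301 299 299 301 301 301
186 523 524 523 524 527 530 530 526 527 517 460 340 318 303 298 300 298 300 300 301 298 300 299 298 300
187 516 521 523 525 521 520 524 525 529 527 506 462 412 317 305 302 299 304 301 301 300 303 300 304 306
188 519 523 531 527 524 518 520 520 526 530 526 513 444 325 304 303 304 303 300 301 301 301 303 305 307
189 525 527 528 530 525 524 522 525 519 520 516 477 373 309 306 305 304 302 305 304 305 304 309 308 306
11 11 [[322.1 182.4]]
11 -11 [[314.1 179.5]]
-11 -11 [[318.5 175.5]]
-11 11 [[326.4 178.3]]
[[320.30750074 178.90229758]]
```

Run:
```python
from inc import *
f=pickle.load(open("s1.pkl","rb"));s=get_state();p=s["tool_pos"]
h=ray(f,(318,196.4),.127)
for v in(176.4,177.4,178.9):
    t=ray(f,(321.4,v),.1804);print(h,t,h-t,"head true est",(p+h-t))
f=pickle.load(open("top0.pkl","rb"));print(ray(f,(260.8,230.2),.127))
```

```text
[0.48210966 0.03378918 0.127     ] [0.47139107 0.03142168 0.1804    ] [ 0.01071859  0.0023675  -0.0534    ] head true est [0.49305663 0.03852615 0.12702502]
[0.48210966 0.03378918 0.127     ] [0.4750533  0.03410744 0.1804    ] [ 0.00705636 -0.00031826 -0.0534    ] head true est [0.48939441 0.03584039 0.12702502]
[0.48210966 0.03378918 0.127     ] [0.48049854 0.03810088 0.1804    ] [ 0.00161112 -0.0043117  -0.0534    ] head true est [0.48394916 0.03184695 0.12702502]
[0.48291208 0.02824415 0.127     ]
```

```bash
python3 -c "
from inc import *
print(inc([.4845,.032,.137]))"
```

```text
(array([ 1.5,  4.4, 43.4]), array([-0.03, -0.01,  0.42]))
```

Emit:
apply_moves:
  increments:
    - [1, 2, 10, 0, 0, 0.4, 255]
    - [1.5, 4.4, 25, 0, 0, 0.4, 255]
    - [1.5, 4.4, 35, 0, 0, 0.4, 255]
    - [1.5, 4.4, 42, 0, 0, 0.4, 255]
    - [1.5, 4.4, 43, 0, 0, 0.4, 255]
    - [1.5, 4.4, 43, 0, 0, 0.4, 255]

```text
time_s: 3.2
tool_pos: [0.4846, 0.0307, 0.1373]
orientation: [0.0, 0.998, 0.067, -0.0]
contact_force: [-0.4, -0.1, -0.2]
grip_width: -0.0002
```

```bash
python3 look.py scene s2 270 370 155 230 8
```

```text
[0.48485    0.03068246 0.13760071] 3.25 tcp px zoom [[373.2 303.4]]
```

View pics/s2.png

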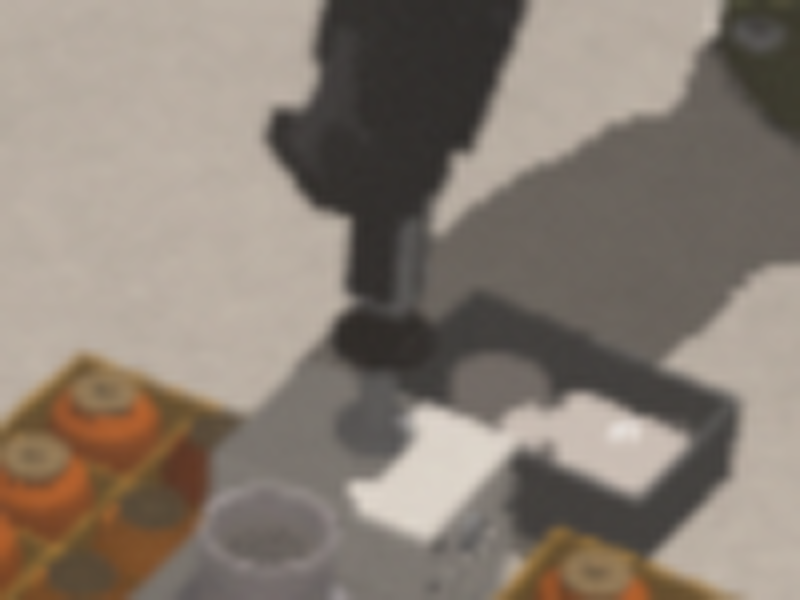

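Emit:
apply_moves:
  increments:
    - [2, -1.5, 1, 0, 0, 0, 255]
    - [3.5, -2.5, 3, 0, 0, 0, 255]
    - [3.5, -2.5, 7, 0, 0, 0, 255]
    - [3.5, -2.5, 11, 0, 0, 0, 255]
    - [3.5, -2.5, 15, 0, 0, 0, 255]
    - [3.5, -2.5, 19, 0, 0, 0, 255]
    - [3.5, -2.5, 23, 0, 0, 0, 255]
    - [3.5, -2.5, 27, 0, 0, 0, 255]
    - [3.5, -2.5, 31, 0, 0, 0, 255]
    - [3.5, -2.5, 34, 0, 0, 0, 255]
    - [3.5, -2.5, 36, 0, 0, 0, 255]
    - [3.5, -2.5, 36, 0, 0, 0, 255]

```text
time_s: 4.45
tool_pos: [0.488, 0.0336, 0.1022]
orientation: [-0.0, 0.998, 0.067, 0.0]
contact_force: [-3.8, 0.0, 10.6]
grip_width: 0.0001
```

```bash
python3 look.py scene s3 270 370 155 230 8;python3 -c "
from inc import *
s=get_state();print(s['contact_force'],s['moment'],s['tool_pos'])"
```

```text
[0.48793738 0.03364471 0.1022846 ] 4.5 tcp px zoom [[367.  402.5]]
[-3.53450475  0.63223695 10.32304877] [-0.07617184  0.74047417 -0.00829958] [0.48793738 0.03364471 0.1022846 ]
```

View pics/s3.png

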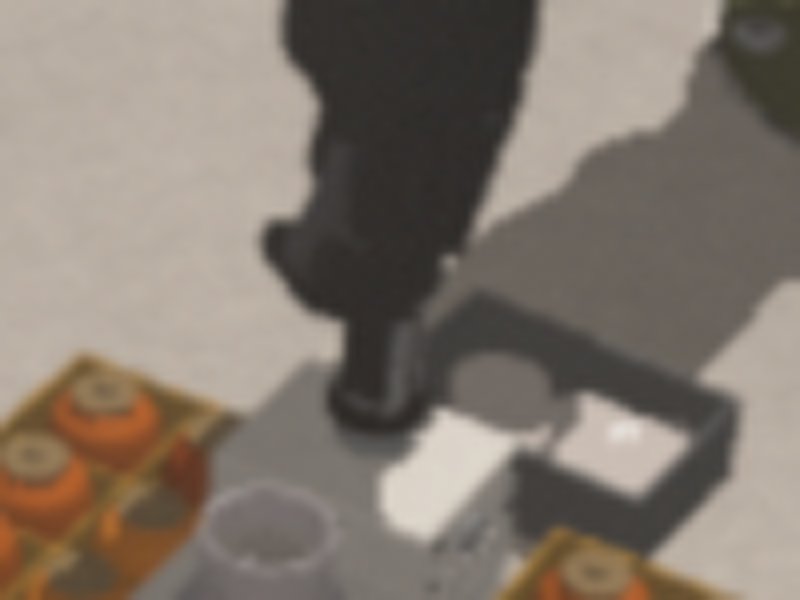

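Emit:
apply_moves:
  increments:
    - [0, 0, 1, 0, 0, 0, 255]
    - [0, 0, 2.5, 0, 0, 0, 255]
    - [0, 0, 3.5, 0, 0, 0, 255]
    - [0, 0, 4, 0, 0, 0, 255]
    - [0, 0, 4, 0, 0, 0, 255]

```text
time_s: 5.0
tool_pos: [0.488, 0.0336, 0.099]
orientation: [-0.001, 0.998, 0.067, 0.0]
contact_force: [-5.4, 0.1, 15.4]
grip_width: 0.0002
```

Emit:
apply_moves:
  increments:
    - [0, 0, 0.7, 0, 0, 0, 255]
    - [0, 0, 1.2, 0, 0, 0, 255]
    - [0, 0, 1.2, 0, 0, 0, 255]

```text
time_s: 5.3
tool_pos: [0.4881, 0.0336, 0.0989]
orientation: [-0.001, 0.998, 0.067, -0.0]
contact_force: [-8.7, -0.2, 23.1]
grip_width: 0.0001
```

Emit:
apply_moves:
  increments:
    - [0, 0, -5, 0, 0, 0, 255]
    - [0, 0, -13, 0, 0, 0, 255]
    - [0, 0, -22, 0, 0, 0, 255]
    - [0, 0, -32, 0, 0, 0, 255]
    - [0, 0, -45, 0, 0, 0, 255]
    - [0, 0, -60, 0, 0, 0, 255]
    - [0, 0, -78, 0, 0, 0, 255]
    - [0, 0, -90, 0, 0, 0, 255]
    - [0, 0, -92, 0, 0, 0, 255]
    - [0, 0, -92, 0, 0, 0, 255]

```text
time_s: 6.3
tool_pos: [0.4877, 0.0335, 0.1881]
orientation: [-0.0, 0.998, 0.067, 0.0]
contact_force: [-0.7, 0.3, 0.2]
grip_width: -0.0001
```

```bash
python3 look.py scene s4 240 400 175 295 5
```

```text
[0.48736462 0.03343056 0.18758384] 6.35 tcp px zoom [[391.9   9.2]]
```

View pics/s4.png

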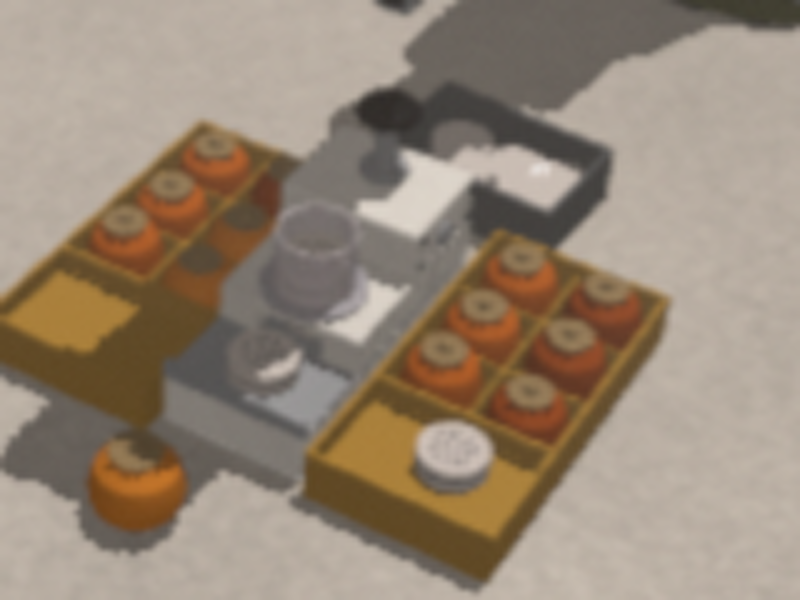

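```bash
sed -i 's/^DISP=.*/DISP=[0.553,0.0415,0.136]/' inc.py; python3 -c "
from inc import *
f=pickle.load(open('s4.pkl','rb'))
print(ray(f,(293,246),.044),d2w(47,0,44));t=d2w(48,46,70);print(t,inc(t))"
```

```text
[0.59406467 0.04837575 0.044     ] [0.59956601 0.04787231 0.044     ]
[0.59432005 0.09358314 0.07      ] (array([114.1, -45.3, 117.5]), array([ 0.  ,  0.04, -0.12]))
```

Emit:
apply_moves:
  increments:
    - [10, -6, 0, 0, 0, 0, 255]
    - [30, -16, 0, 0, 0, 0, 255]
    - [55, -26, 0, 0, 0, 0, 255]
    - [80, -36, 0, 0, 0, 0, 255]
    - [100, -43, 5, 0, 0, 0, 255]
    - [112, -45, 20, 0, 0, 0, 255]
    - [114, -45, 45, 0, 0, 0, 255]
    - [114, -45, 75, 0, 0, 0, 255]
    - [114, -45, 100, 0, 0, 0, 255]
    - [114, -45, 115, 0, 0, 0, 255]
    - [114, -45, 117, 0, 0, 0, 255]
    - [114, -45, 117, 0, 0, 0, 255]

```text
time_s: 7.55
tool_pos: [0.595, 0.0934, 0.071]
orientation: [0.0, 0.998, 0.067, -0.0]
contact_force: [-1.0, 0.3, -0.2]
grip_width: -0.0001
```

```bash
python3 look.py scene s5 250 370 190 280 6.6
```

```text
[0.59559795 0.09347995 0.07198795] 7.6 tcp px zoom [[381.9 370.2]]
```

View pics/s5.png

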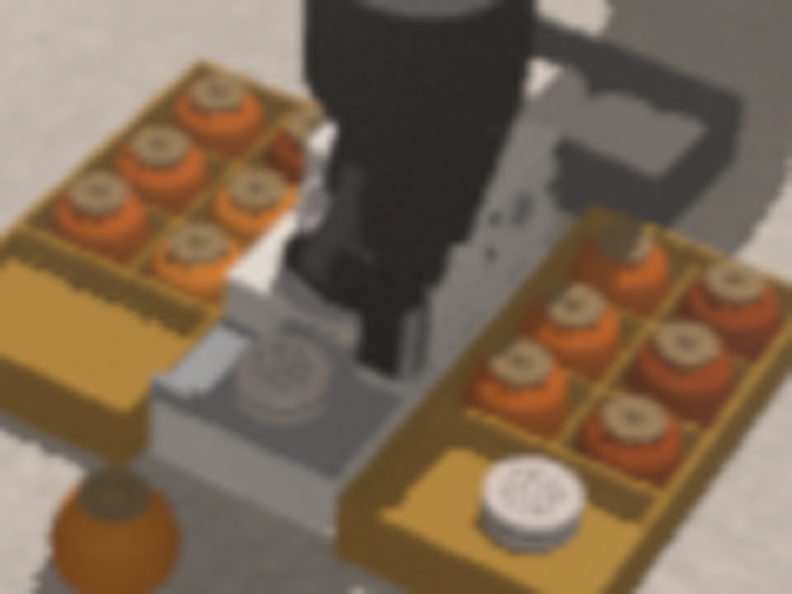

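Run:
```python
from inc import *
f=pickle.load(open("s5.pkl","rb"));s=get_state();p=s["tool_pos"];b=np.array([9,-10])
z=lambda q:(proj(f,q)-[250,190])*6.6
print(p)
for zz in(p[2],.036):print([ (z(W([p[0],p[1],.134],[[a/1e3,c/1e3,zz]]))+b).round(0)[0].tolist() for a,c in((0,0),(10,8),(10,-8),(-10,-8),(-10,8))])
for nm,L in(("deck end corners",((24,40,32),(72,40,32),(76,40,40),(24,40,53),(24,-40,32),(72,-40,32),(76,-40,40))),("disc",((47,0,44),(47,18,44),(47,18,32)))):
  print(nm,[(z(d2w(*l))+b).round(0)[0].tolist() for l in L])
```

```text
[0.59559795 0.09347995 0.07198795]
[[391.0, 360.0], [396.0, 385.0], [357.0, 367.0], [386.0, 336.0], [424.0, 353.0]]
[[385.0, 434.0], [390.0, 458.0], [352.0, 441.0], [380.0, 410.0], [418.0, 427.0]]
deck end corners [[405.0, 397.0], [339.0, 472.0], [334.0, 462.0], [409.0, 354.0], [224.0, 317.0], [155.0, 387.0], [149.0, 377.0]]
disc [[282.0, 366.0], [324.0, 385.0], [323.0, 409.0]]
```

Emit:
apply_moves:
  increments:
    - [0, 0, -20, 0, 0, -4, 255]
    - [0, 0, -35, 0, 0, -12, 255]
    - [0, 0, -35, 0, 0, -20, 255]
    - [0, 0, -35, 0, 0, -28, 255]
    - [0, 0, -35, 0, 0, -36, 255]
    - [0, 0, -35, 0, 0, -44, 255]
    - [0, 0, -35, 0, 0, -52, 255]
    - [0, 0, -35, 0, 0, -60, 255]
    - [0, 0, -35, 0, 0, -68, 255]
    - [0, 0, -35, 0, 0, -76, 255]
    - [0, 0, -35, 0, 0, -84, 255]
    - [0, 0, -35, 0, 0, -90, 255]

```text
time_s: 8.8
tool_pos: [0.596, 0.0934, 0.1082]
orientation: [0.001, 0.656, 0.754, 0.001]
contact_force: [0.7, -0.3, 0.0]
grip_width: -0.0002
```

```bash
python3 -c "
from inc import *
s=get_state();print(s['tool_pos'],s['joint_pos'])
t=d2w(48,46,50);print(t,inc(t,.136+np.pi/2))"
```

```text
[0.59597392 0.09341445 0.10821193] [-0.42041002  0.31075881  0.26283616  1.73122596 -0.08934116  1.10767914
  1.57951238]
[0.59432005 0.09358314 0.05      ] (array([ 0.4, -1.8, 58.2]), array([ 0.2 , -0.03,  0.15]))
```

Emit:
apply_moves:
  increments:
    - [0, 0, 10, 0, 0, 0, 255]
    - [0, 0, 30, 0, 0, 0, 255]
    - [0, -0.5, 48, 0, 0, 0, 255]
    - [0, -0.5, 57, 0, 0, 0, 255]
    - [0, -0.5, 58, 0, 0, 0, 255]
    - [0, -0.5, 58, 0, 0, 0, 255]

```text
time_s: 9.4
tool_pos: [0.5947, 0.0933, 0.0486]
orientation: [0.0, 0.659, 0.753, 0.0]
contact_force: [-0.7, -0.3, 0.3]
grip_width: -0.0001
```

```bash
python3 look.py scene s6 250 370 190 280 6.6
```

```text
[0.59497805 0.09332052 0.04901345] 9.45 tcp px zoom [[378.9 416.5]]
```

View pics/s6.png

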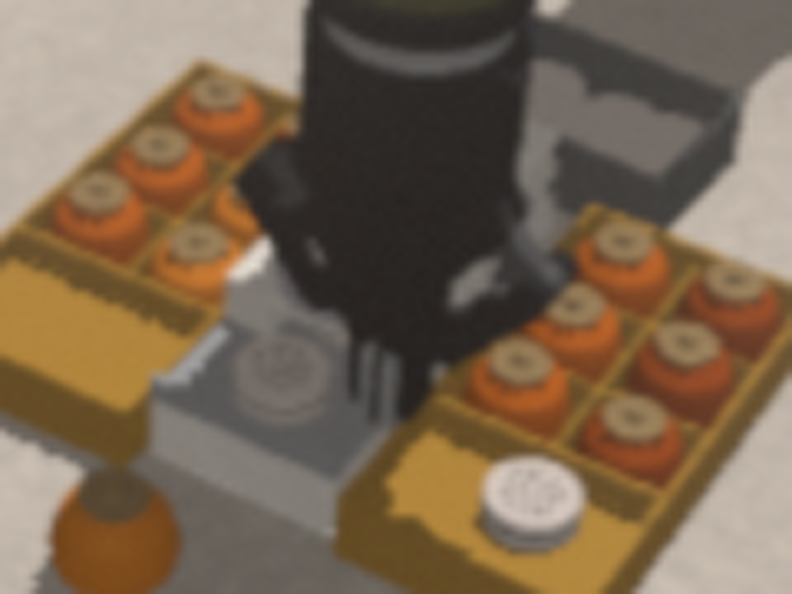

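Emit:
apply_moves:
  increments:
    - [0, 0, 4, 0, 0, 0, 255]
    - [0, 0, 9, 0, 0, 0, 255]
    - [0, 0, 13, 0, 0, 0, 255]
    - [0, 0, 13, 0, 0, 0, 255]
    - [-5, 0, 13, 0, 0, 0, 255]
    - [-10, 0, 13, 0, 0, 0, 255]
    - [-15, 0, 13, 0, 0, 0, 255]
    - [-20, 0, 13, 0, 0, 0, 255]
    - [-25, 0, 13, 0, 0, 0, 255]
    - [-30, 0, 13, 0, 0, 0, 255]
    - [-35, 0, 13, 0, 0, 0, 255]
    - [-35, 0, 13, 0, 0, 0, 255]

```text
time_s: 10.65
tool_pos: [0.5991, 0.0573, 0.0352]
orientation: [0.0, 0.659, 0.752, -0.0]
contact_force: [0.7, 0.7, -0.1]
grip_width: 0.0001
```

```bash
python3 look.py scene s7 240 360 190 280 6.6
```

```text
[0.5989492  0.05795366 0.03513837] 10.7 tcp px zoom [[360.6 405.7]]
```

View pics/s7.png

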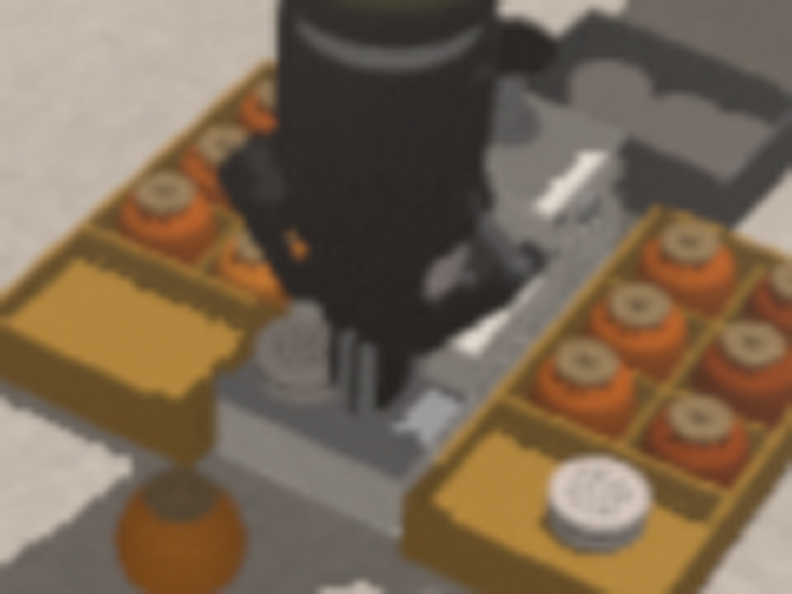

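Emit:
apply_moves:
  increments:
    - [-4, 0, 0, 0, 0, 0, 255]
    - [-8, 0, 0, 0, 0, 0, 255]
    - [-12, 0, 0, 0, 0, 0, 255]
    - [-16, 0, 0, 0, 0, 0, 255]
    - [-20, 0, 0, 0, 0, 0, 255]
    - [-24, 0, 0, 0, 0, 0, 255]
    - [-28, 0, 0, 0, 0, 0, 255]
    - [-32, 0, 0, 0, 0, 0, 255]

```text
time_s: 11.5
tool_pos: [0.6033, 0.0266, 0.0352]
orientation: [0.0, 0.658, 0.753, 0.0]
contact_force: [-0.2, 0.9, 0.2]
grip_width: 0.0001
```

```bash
python3 look.py scene s8 220 340 190 280 6.6
```

```text
[0.60334076 0.02547086 0.0352025 ] 11.55 tcp px zoom [[418. 372.]]
```

View pics/s8.png

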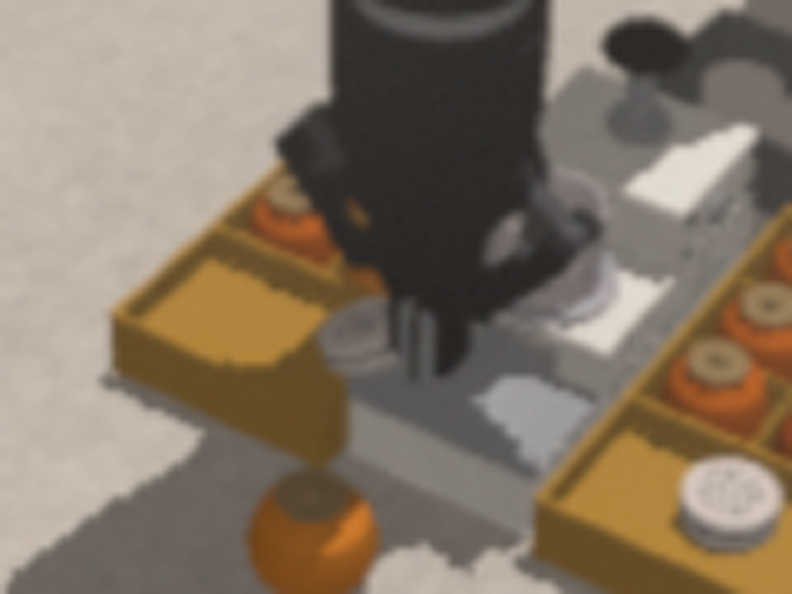

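Emit:
apply_moves:
  increments:
    - [-4, 0, 0, 0, 0, 0, 255]
    - [-8, 0, 0, 0, 0, 0, 255]
    - [-12, 0, 0, 0, 0, 0, 255]
    - [-16, 0, 0, 0, 0, 0, 255]
    - [-20, 0, 0, 0, 0, 0, 255]
    - [-24, 0, 0, 0, 0, 0, 255]

```text
time_s: 12.15
tool_pos: [0.6064, 0.0027, 0.0352]
orientation: [0.0, 0.658, 0.753, 0.0]
contact_force: [0.2, -0.3, -0.2]
grip_width: 0.0
```

```bash
python3 look.py scene s9 220 340 190 280 6.6
```

```text
[0.60648266 0.00170636 0.03517037] 12.2 tcp px zoom [[364.8 348. ]]
```

View pics/s9.png

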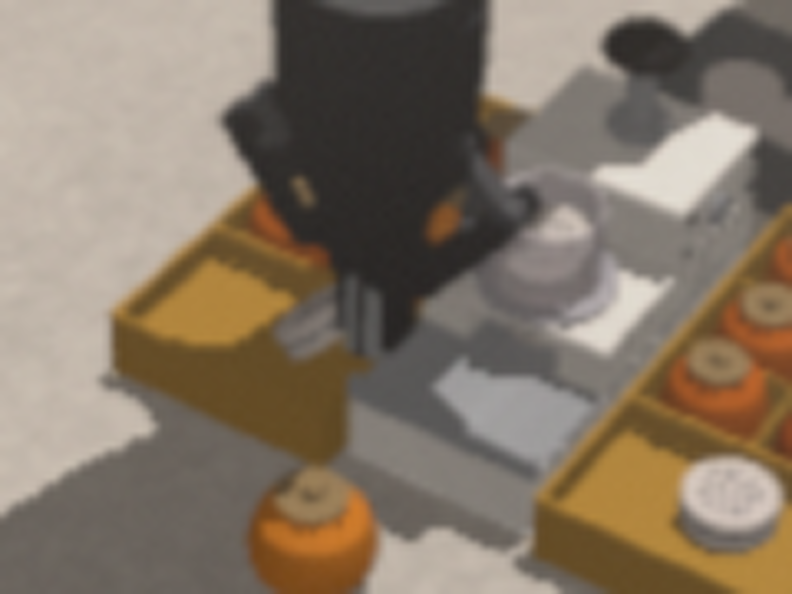

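Emit:
apply_moves:
  increments:
    - [-4, 0, 0, 0, 0, 0, 255]
    - [-8, 0, 0, 0, 0, 0, 255]
    - [-12, 0, 0, 0, 0, 0, 255]
    - [-12, 0, 0, 0, 0, 0, 255]

```text
time_s: 12.6
tool_pos: [0.608, -0.0099, 0.0352]
orientation: [0.0, 0.659, 0.752, -0.0]
contact_force: [0.6, 1.0, 1.6]
grip_width: -0.0001
```

```bash
python3 look.py scene s10 220 340 190 280 6.6
```

```text
[ 0.60798381 -0.00934071  0.03513695] 12.65 tcp px zoom [[340.4 337. ]]
```

View pics/s10.png

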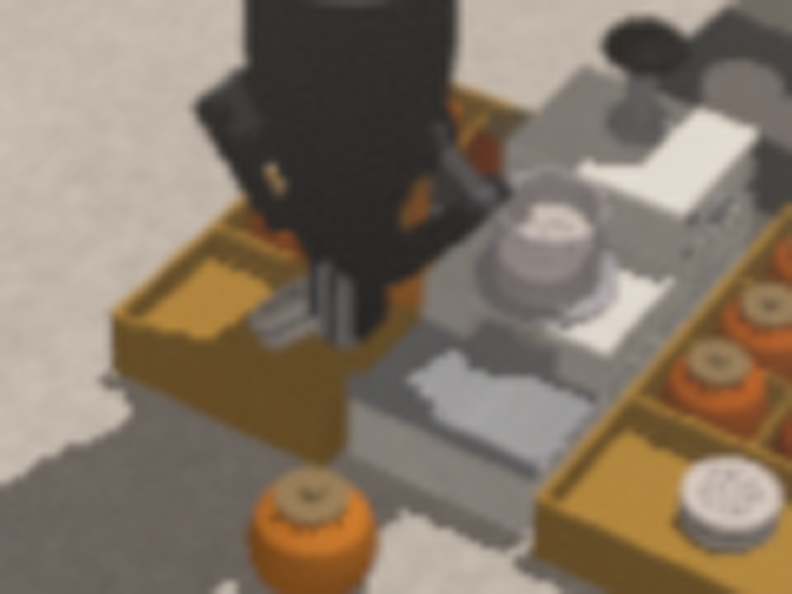

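Emit:
apply_moves:
  increments:
    - [4, 0, 0, 0, 0, 0, 255]
    - [9, 0, 0, 0, 0, 0, 255]
    - [14, 0, 0, 0, 0, 0, 255]
    - [14, 0, 0, 0, 0, 0, 255]

```text
time_s: 13.05
tool_pos: [0.6059, 0.0069, 0.0351]
orientation: [-0.0, 0.657, 0.754, 0.0]
contact_force: [0.3, -0.3, -0.3]
grip_width: -0.0
```

```bash
python3 look.py scene s11 220 340 190 280 6.6
```

```text
[0.60600268 0.00612952 0.03511949] 13.1 tcp px zoom [[374.5 352.6]]
```

View pics/s11.png

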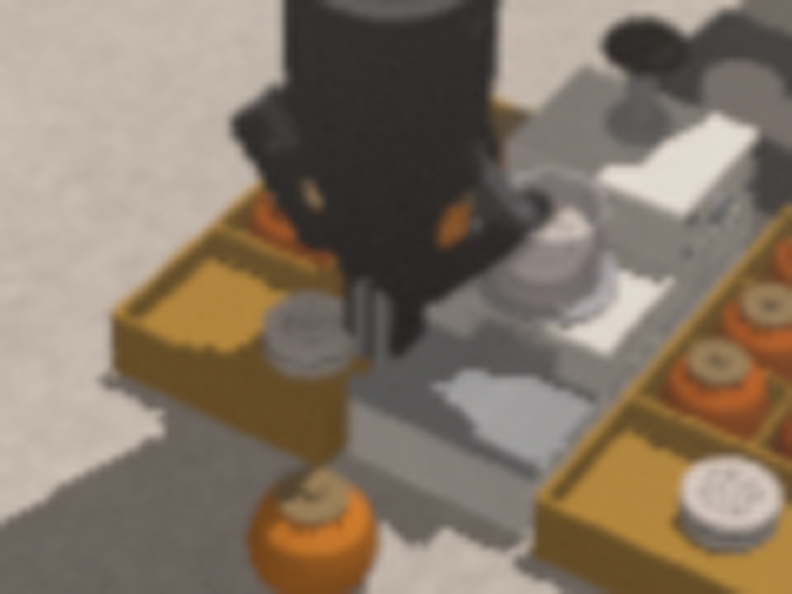

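Emit:
apply_moves:
  increments:
    - [10, 0, -5, 0, 0, 0, 255]
    - [20, 0, -20, 0, 0, 0, 255]
    - [30, 0, -45, 0, 0, 0, 255]
    - [40, 0, -80, 0, 0, 0, 255]
    - [40, 0, -120, 0, 0, 0, 255]
    - [40, 0, -150, 0, 0, 0, 255]
    - [40, 0, -160, 0, 0, 0, 255]
    - [40, 0, -160, 0, 0, 0, 255]

```text
time_s: 13.9
tool_pos: [0.6019, 0.0455, 0.1979]
orientation: [0.001, 0.658, 0.753, 0.002]
contact_force: [-0.1, -0.1, -0.5]
grip_width: 0.0
```

```bash
python3 look.py scene s12 220 340 190 280 6.6
```

```text
[0.60076774 0.04527311 0.19570852] 13.95 tcp px zoom [[478.6  40.3]]
```

View pics/s12.png

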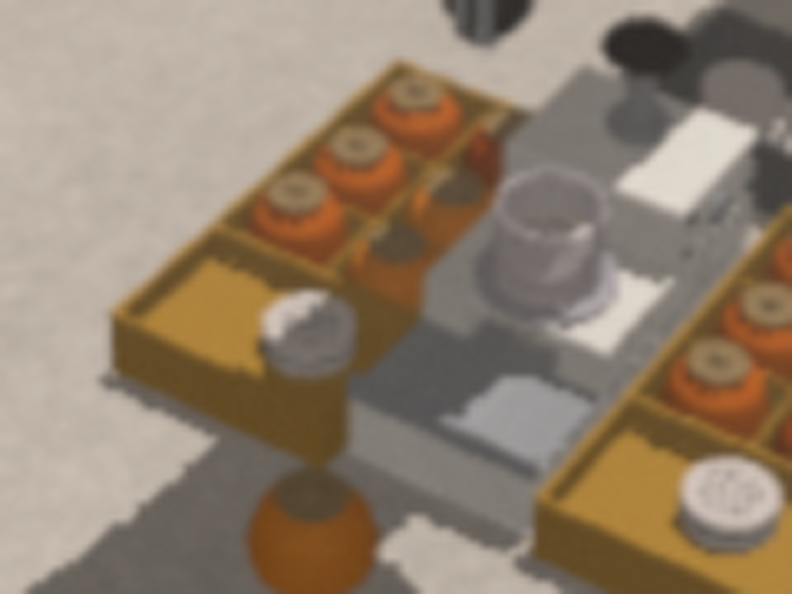

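```bash
python3 look.py top t12 190 340 140 260 5
python3 - <<'E'
from inc import *
f=pickle.load(open("s12.pkl","rb"));b=np.array([9,-10])
c,s=np.cos(.136),np.sin(.136)
def w2d(w):
    d=np.array(w[:2])-DISP[:2];return (np.array([c*d[0]+s*d[1],-s*d[0]+c*d[1]])*1000).round(1)
for nm,uv in(("disc",(308,326)),("served",(730,490))):
  for z in(.028,.036,.044):print(nm,z,w2d(ray(f,(np.array(uv)-b)/6.6+[220,190],z)))
z_=lambda q:((proj(f,q)-[220,190])*6.6+b).round(0)
# tray slot rim front corners etc
print([z_(d2w(*l))[0].tolist() for l in((87,-42.5,30),(87,-142.5,30),(84,-45.5,30),(84,-139,30),(22,-45.5,30),(76,-40,40))])
E
```

```text
[0.60003943 0.04505157 0.19431139] 14.0 tcp px zoom [[312.5 206.2]]
disc 0.028 [ 49.3 -75.8]
disc 0.036 [ 56.7 -70.6]
disc 0.044 [ 64.2 -65.5]
served 0.028 [ 37.3 100.5]
served 0.036 [ 44.9 103.7]
served 0.044 [ 52.5 106.8]
[[324.0, 411.0], [110.0, 311.0], [322.0, 404.0], [122.0, 310.0], [413.0, 313.0], [347.0, 377.0]]
```

View pics/t12.png

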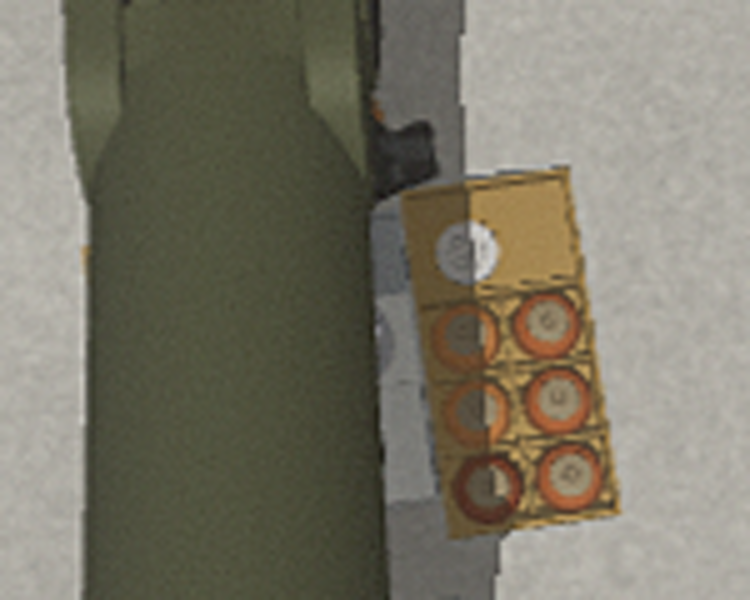

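Emit:
apply_moves:
  increments:
    - [5, 0, -15, 0, 0, 0, 255]
    - [20, 0, -30, 0, 0, 0, 255]
    - [40, -5, -45, 0, 0, 0, 255]
    - [65, -15, -50, 0, 0, 0, 255]
    - [90, -25, -50, 0, 0, 0, 255]
    - [115, -35, -50, 0, 0, 0, 255]
    - [140, -45, -50, 0, 0, 0, 255]
    - [165, -55, -50, 0, 0, 0, 255]
    - [185, -60, -50, 0, 0, 0, 255]
    - [195, -60, -50, 0, 0, 0, 255]
    - [195, -60, -50, 0, 0, 0, 255]
    - [195, -60, -50, 0, 0, 0, 255]

```text
time_s: 15.2
tool_pos: [0.5158, 0.2292, 0.2453]
orientation: [0.0, 0.658, 0.753, -0.0]
contact_force: [-0.2, -1.0, 0.9]
grip_width: -0.0002
```

```bash
python3 look.py top t13 190 340 140 260 5;python3 look.py scene s13 220 380 175 295 5
python3 - <<'E'
import cv2
cv2.imwrite("pics/both.png",cv2.vconcat([cv2.resize(cv2.imread("pics/t13.png"),(375,300)),cv2.resize(cv2.imread("pics/s13.png"),(375,300))]))
E
```

```text
[0.51595881 0.22863295 0.24527501] 15.25 tcp px zoom [[-91.1 364.9]]
[0.51597634 0.22842855 0.24519153] 15.3 tcp px zoom [[841.1  92.4]]
```

View pics/t13.png

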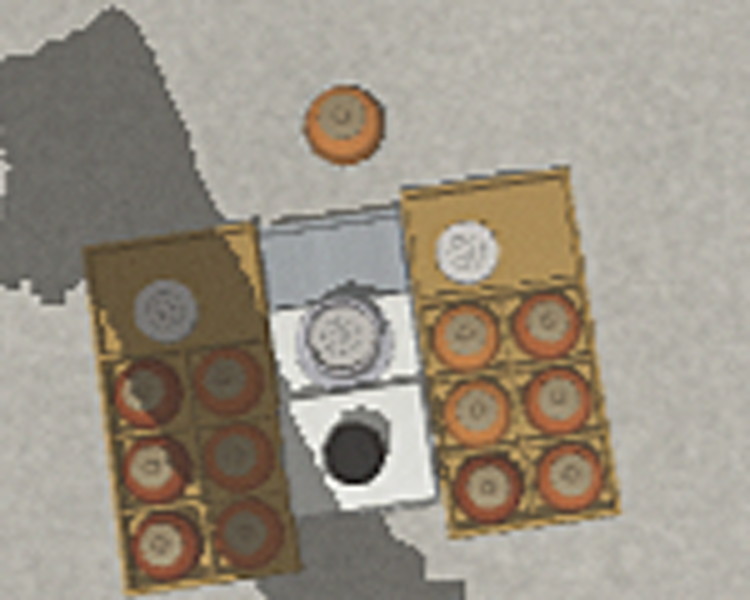

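View pics/s13.png

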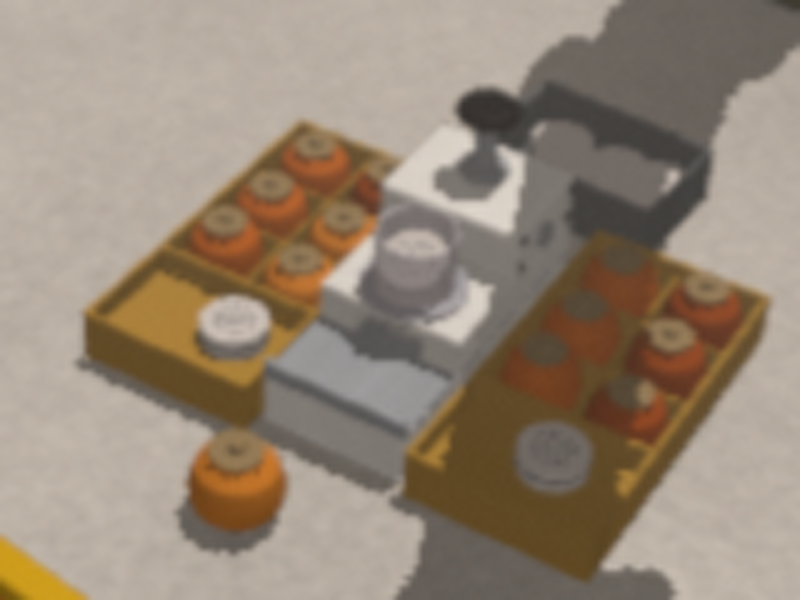

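```bash
python3 -c "
from plant import hand_in,get_state
import numpy as np
print(abs(get_state()['qvel']).max());print(hand_in())"
```

```text
0.0036789648674580813
the job is handed in; nothing more can be done
None
```

The job is handed in: the waiting tray, on the dispenser's -y side, now has one disc lying flat in its end compartment.

**What I did:**
- I pressed the plunger once to its stop, reaching TCP height 0.0989 m at about 23 N, and let it spring back. One disc came out on the deck.
- I pushed that disc with the shut fingertips along the deck and over the -y end.
- As it dropped in, it leaned against the fingers for a moment. When I drew them back it settled flat.
- I then moved the arm clear, about 0.2 m away and 0.245 m up, at 15.3 s on the clock.

**Last checks:**
- **New disc:** both cameras show it flat and clear of the tray walls. In the scene view it looks the same shape as the served tray's disc. With the arm partly in view, I measured it at about x = 49, y = -76 mm in the dispenser's frame.
- **Everything else nearby:** the deck is empty, the plunger is up, and the trays, the served disc and the stray persimmon appear where they were at the start. I did not re-check the tape roll, marker, spray and brush in the last pictures. The arm stayed well above the tabletop except at the dispenser and trays.
- **Disagreement:** the two cameras' raw position estimates differed by about 6 mm in y. I corrected for this by comparing the fingertips with the plunger in the scene picture.

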